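# Weigh two look-alike canisters in the hand and press them home by class

### The arm

A 6-joint arm with a two-finger parallel gripper is mounted at the origin on a cart in front of the work surface, level with it; the furniture and walls round the work are solid. World frame = base frame: x ahead of the robot, y to its left, z up, the work surface at z = 0. Lengths are in m, angles in degrees, forces in N, time in s.
With the tool pointing down it reaches from about 0.3 to 0.95 m from the base axis. Payload 3.1 kg.
Tool frame: the origin (TCP) lies on the centre line of the jaws, within the pads' length; the fingertips stand 22 mm ahead of it and the grasp point (between the pads) lies 3 mm ahead of it; z points along the fingers, y is the direction in which the jaws open and shut (so a half turn about z gives the same grasp; the last joint's range is limited). The gripper opens to 85 mm and grips with 20 to 120 N. Pads are 22 mm wide; open, the fingers measure 114 mm over their backs; the gripper's body (76 mm by 85 mm) begins 54 mm behind the grasp point. The pads swing forward as they close: fully open they stand 13 mm farther back than shut.
Start: joints at [-69.998, 17.653, 93.61, -0, 68.738, -3.994], TCP at [0.254, -0.571, 0.228] pointing down, gripper open.
Joint ranges: [-175.34, 175.34], [-45.06, 112.39], [2.9, 150.54], [-68.45, 248.45], [3.09, 151.38], [-168.51, 168.51]. Speed limits (degrees/s): [159.86, 159.86, 180, 180, 180, 180].

### API

Orientations are given as [roll, pitch, yaw] about the fixed x, y, z axes, in that order (R = Rz(yaw) Ry(pitch) Rx(roll)).
In Python, from bench import arm gives the robot as it stands.
- The arm moves only by the shell command python3 -m handwheel 'ROWS' [OPENING] [FORCE]. ROWS is JSON, a list of rows, each a list of 4 numbers: the shift along the tool's x, y, z in m, then the turn about the tool's z in degrees. In form: [[tx, ty, tz, turn], ...]. A call has exactly 5 rows; each row is the pose to reach, as a shift and turn from the pose commanded when the call began, along the tool's axes at that moment; what a row does not reach only later rows make up. A row lasts 1/12 s, in which the tool goes at most 41.7 mm and 7.16 degrees, less where a joint would pass 70% of its speed; a pose out of reach is approached as far as the arm can. A call with a gripper value outside its range is refused whole. OPENING is the finger opening in m, from 0 to 0.0854, set as the call begins (- or left out, the last holds). The fingers move at their own pace and stop on an object; FORCE is the grip in N (left out, the last holds). Time passes only in rows, so rows that repeat a pose let the fingers close, or fill a call up. It gives the time, the measured TCP pose, the force and the opening at its end, in the units of the state.
- arm.observe(): the state, without advancing time (a new reading comes with each control period).
- arm.grab_frame(name): name is "scene" or "top" or "wrist"; returns the picture (480x640x3 uint8, blue, green, red); there is no depth.
- arm.camera_model(name): a dict with "vfov" (degrees; the focal length in pixels is half the picture's height over the tangent of half this angle, whatever the lens; pixels are square), "cx", "cy" (the principal point, pixels), "T" (4x4, takes a point from camera to world coordinates). Camera axes: x right, y down, z forward; pixel columns grow to the right and rows downward; lengths in m; the calibration is good to about 2 mm. A picture is of the moment at which its call begins: read the wrist's pose just before it. camera_model takes no time and is no camera call; for the wrist camera it gives the pose at the moment of the call.
- arm.job_done(): hands the job in, once; it reports no verdict.
Trained networks look in the newest picture that a camera, given by its name, has taken for a name from the list of things; names that differ only in an ending like _2 or _b are one class to them, and where a whole thing is asked for, a point or a joint stands for the part that bears it (a point fixed in the world has none). Each returns a list of dicts, best first, with "score" (0 to 1); they miss things now and then, are a little off and sometimes report something else, mostly with a low value. They report only what shows in the picture. A call takes as long as a camera call. They do not tell look-alikes from the thing itself.
- arm.spot_in(target, camera): "at" ([column, row] as shares, 0 to 1, of the picture: columns of its width, rows of its height, amid what is visible of it).
- arm.regions_of(target, camera): "region" (480x640 bool, what is visible of it) and "at" ([column, row] as shares, 0 to 1, of the picture: columns of its width, rows of its height, amid what is visible of it).
The state is a dict: "time": time; "joints": joint angles; "joint_vel": joint speeds; "tau": joint torques, N m; "position": TCP position; "orientation": TCP orientation; "ft_force": force on the tool from outside, world axes, zero at the start; "moment": the same for the moment, N m; "opening": finger opening in m.
Only numpy, scipy, OpenCV 4.12 (cv2) and the standard library are available. Lean on these libraries where they do the work, as an engineer would, in place of code of your own. Each camera call takes 0.05 s, during which the arm holds its last target. There are 200 camera calls.

### The job

The two blue-lidded canisters look alike, but they differ in weight: each holds a light plastic core (about 140 g in all), a hollow steel hub (about 320 g) or a solid steel hub (about 590 g). Lift each one clear and feel its weight, then set it upright in the nest for its class (green = light, yellow = hollow, red = solid) and push it slowly down until the stiff sliding seat under it stops dead, bearing down there for a moment with about 15 N and never more than 20 N; then let go. Leave the black-lidded canister and the other things where they stand.

Things in the scene. Friction and masses are not known exactly. Their poses are not given: they have to be found in the camera images.
- canister_a_mid (a point): the middle (half-way up, on the axis) of the first canister: closed steel cylinder, 50 mm diameter, 95 mm high, with a blue lid as wide as the body; z is its axis. Grasp it across the diameter, at or above the middle so that the fingers clear the nest. Class unknown, changes from run to run; a and b are never of the same class. Total mass about 140, 320 or 590 g, within 8 %.
- canister_b_mid (a point): the middle (half-way up, on the axis) of the second canister: closed steel cylinder, 50 mm diameter, 95 mm high, with a blue lid as wide as the body; z is its axis. Grasp it across the diameter, at or above the middle so that the fingers clear the nest. Class unknown, changes from run to run. Total mass about 140, 320 or 590 g, within 8 %.
- canister_a: the same first blue-lidded canister; origin at the centre of its underside, z up along its axis
- canister_b: the same second blue-lidded canister; origin at the centre of its underside, z up along its axis
- canister_spare_mid (a point): bystander: the middle of a black-lidded canister of the same shape (50 mm diameter, 95 mm high); not to be moved
- nest_green: fixed green block, 80x80x32 mm, for light canisters; origin centre of underside, z up. Round pocket 53 mm wide, 2 mm chamfer. In it a rubber-faced seat plate held by friction, first 7-10 mm above its hard stop; slides at 8 N (canister weight included), stays put. The stop's height is reset each run, unmeasured: middle of a canister fully home is at 58-64 mm
- nest_yellow: fixed yellow block, 80x80x32 mm, for hollow-hub canisters; origin centre of underside, z up. Round pocket 53 mm wide, 2 mm chamfer. In it a rubber-faced seat plate held by friction, first 7-10 mm above its hard stop; slides at 8 N (canister weight included), stays put. The stop's height is reset each run, unmeasured: middle of a canister fully home is at 58-64 mm
- nest_red: fixed red block, 80x80x32 mm, for solid-hub canisters; origin centre of underside, z up. Round pocket 53 mm wide, 2 mm chamfer. In it a rubber-faced seat plate held by friction, first 7-10 mm above its hard stop; slides at 8 N (canister weight included), stays put. The stop's height is reset each run, unmeasured: middle of a canister fully home is at 58-64 mm
- spool_piece: bystander: short steel pipe spool standing on end, 51 mm diameter, 90 mm high; origin at the centre of its underside
- sight_glass: bystander: sight glass, a glass tube between two steel flanges, 64 mm diameter, 80 mm high; origin at the centre of its underside
- ball_valve: bystander: small ball valve with a blue lever, 40 x 130 x 62 mm; origin at the centre of its underside
There are look-alikes about, which are no part of the job. What is shaped like the canister_a but purple is not meant.

How it is judged:
By the outcome, as a careful person would: the job done as asked, in the order asked, and still so for the second after the job is handed in, with the robot touching nothing.
It also fails if it takes over 72 s, if anything falls off the work surface, if the arm or the gripper's body presses on something with over 40 N, if the wrist force passes 120 N, or if a joint passes its speed limit or range.

## Working session

There is one attempt and no reset: what is moved stays moved. The work goes in short steps, Python scripts to look and compute and a shell command to move; the robot and the scene stay as the last step left them, time stands still between calls to the robot, and variables do not carry over. Pictures are saved under pics/ and viewed, about 8 in all and at most 12, crops included, and the job is handed in when it is done.

```bash
mkdir -p pics; ls
cat > h.py <<'E'
from bench import arm
import numpy as np, cv2
def ray(m,u,v):
    f=240/np.tan(np.radians(m['vfov'])/2)
    d=np.array([(u-m['cx'])/f,(v-m['cy'])/f,1.]); T=np.array(m['T']); return T[:3,3],T[:3,:3]@d
def atz(m,u,v,z):
    o,d=ray(m,u,v); return o+d*(z-o[2])/d[2]
def proj(m,p):
    f=240/np.tan(np.radians(m['vfov'])/2); T=np.array(m['T']); q=T[:3,:3].T@(np.array(p)-T[:3,3]); return f*q[0]/q[2]+m['cx'],f*q[1]/q[2]+m['cy']
E
python3 - <<'E'
from h import *
np.set_printoptions(precision=4,suppress=True)
s=arm.observe(); print(s)
for c in ['scene','top']:
    im=arm.grab_frame(c); cv2.imwrite(f'pics/{c}0.png',im); m=arm.camera_model(c); print(c,m)
    for t in ['canister_a_mid','canister_spare_mid','nest_green','nest_yellow','nest_red']:
        print(t,[(round(d['score'],2),np.round([d['at'][0]*640,d['at'][1]*480])) for d in arm.spot_in(t,c)])
print(arm.camera_model('wrist'))
E
```

```text
pics
{'time': 0.0, 'joints': array([-69.9985,  17.7055,  93.6909,  -0.0005,  68.7387,  -3.9942]), 'joint_vel': array([ 0.0526, -0.0039,  0.0504,  0.1112, -0.0063, -0.0409]), 'tau': array([  0.0001, -41.5254, -27.6665,  -0.0001,   0.0102,   0.    ]), 'position': array([ 0.2538, -0.5702,  0.2272]), 'orientation': array([-179.8652,   -0.009 ,   23.9959]), 'ft_force': array([-0.5959, -0.209 ,  0.0271]), 'moment': array([-0.0294, -0.0301, -0.0328]), 'opening': 0.08539108659679648}
scene {'vfov': 50.85083902492515, 'cx': 318.4508968711253, 'cy': 243.08378721790567, 'T': array([[-0.794 , -0.4439,  0.4154,  0.031 ],
       [-0.6079,  0.569 , -0.5538,  0.592 ],
       [ 0.0095, -0.6922, -0.7216,  0.8971],
       [ 0.    ,  0.    ,  0.    ,  1.    ]])}
canister_a_mid [(0.91, array([317., 289.])), (0.59, array([353., 275.])), (0.5, array([241., 303.]))]
canister_spare_mid [(0.97, array([271., 332.]))]
nest_green [(0.65, array([314., 220.]))]
nest_yellow [(0.85, array([266., 249.]))]
nest_red [(0.57, array([238., 304.]))]
top {'vfov': 47.84161523281995, 'cx': 308.5168450061248, 'cy': 236.03614466220031, 'T': array([[ 0.033 , -0.9754,  0.2182,  0.2323],
       [-0.9995, -0.0322,  0.0074, -0.0687],
       [-0.0002, -0.2183, -0.9759,  1.4027],
       [ 0.    ,  0.    ,  0.    ,  1.    ]])}
canister_a_mid [(0.8, array([300., 288.])), (0.61, array([265., 272.]))]
canister_spare_mid [(0.82, array([209., 265.]))]
nest_green [(0.92, array([338., 219.]))]
nest_yellow [(0.6, array([282., 207.]))]
nest_red [(0.77, array([229., 223.])), (0.53, array([354., 272.])), (0.34, array([436., 257.]))]
{'vfov': 65.90728521157071, 'cx': 321.7562450711076, 'cy': 238.12683626592855, 'T': array([[ 0.4062, -0.8771, -0.2565,  0.3198],
       [-0.9138, -0.3899, -0.114 , -0.5425],
       [-0.0001,  0.2806, -0.9598,  0.3742],
       [ 0.    ,  0.    ,  0.    ,  1.    ]])}
```

View pics/scene0.png

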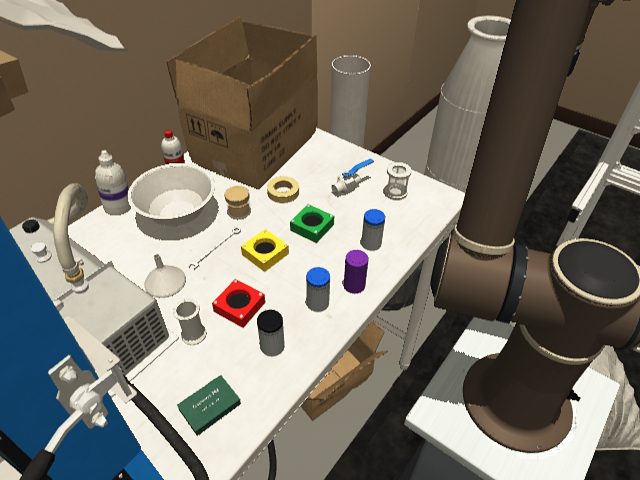

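View pics/top0.png

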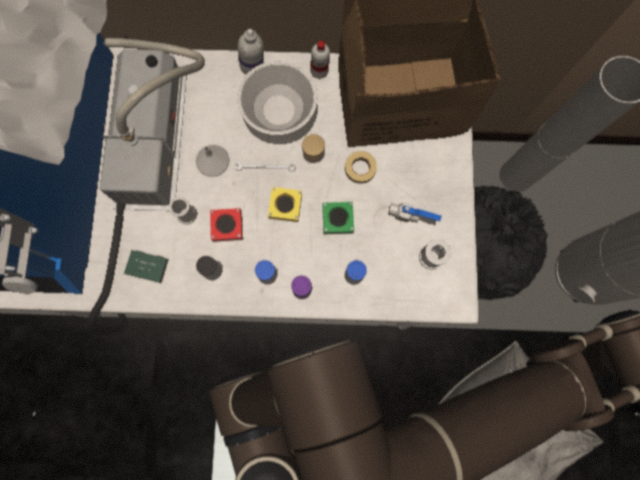

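The top view shows blue lids at (265,271) and (356,271), and the nests at red (227,224), yellow (285,204) and green (338,217). In the scene view the blue lids are at (318,275) and (374,216).
Possible confusions:
- purple canister: scene (356,270), top (301,287)
- black spare: scene (271,330), top (208,267)
- blue valve lever: top (425,214)

I choose the two blue-lidded steel cylinders.

```bash
cat >> h.py <<'E'
HR={'blue':(100,118),'green':(55,80),'yellow':(22,32),'red':(0,4)}
def blobs(im,c,amin=60):
    h=cv2.cvtColor(im,cv2.COLOR_BGR2HSV); lo,hi=HR[c]
    k=((h[...,0]>=lo)&(h[...,0]<=hi)&(h[...,1]>130)&(h[...,2]>60)).astype(np.uint8)
    if c=='red': k|=((h[...,0]>176)&(h[...,1]>130)&(h[...,2]>60)).astype(np.uint8)
    cs,_=cv2.findContours(k,cv2.RETR_EXTERNAL,cv2.CHAIN_APPROX_NONE)
    return [c for c in cs if cv2.contourArea(c)>amin]
def holes(im,c,cont):
    """centroid of dark region in hull"""
    k=np.zeros(im.shape[:2],np.uint8); cv2.drawContours(k,[cv2.convexHull(cont)],-1,1,-1)
    h=cv2.cvtColor(im,cv2.COLOR_BGR2HSV); d=((h[...,2]<70)&(k>0)).astype(np.uint8)
    cs,_=cv2.findContours(d,cv2.RETR_EXTERNAL,cv2.CHAIN_APPROX_NONE); b=max(cs,key=cv2.contourArea)
    e=cv2.minAreaRect(b); return e
E
python3 - <<'E'
from h import *
np.set_printoptions(precision=4,suppress=True)
out=cv2.imread('pics/scene0.png')
for c in ['scene','top']:
    im=cv2.imread(f'pics/{c}0.png'); m=arm.camera_model(c)
    for col,z in [('blue',.09),('green',.032),('yellow',.032),('red',.032)]:
        for b in blobs(im,col):
            e=cv2.minAreaRect(b); x=holes(im,col,b) if col!='blue' else None
            print(c,col,np.round(e[0]),np.round(e[1]),atz(m,*e[0],z)[:2], x and (np.round(x[1]),atz(m,*x[0],z)[:2]))
a=out[190:320,290:420]; cv2.imwrite('pics/crop.png',cv2.resize(a,None,fx=4,fy=4))
E
```

```text
scene blue [ 95. 461.] [103.  94.] [0.4832 0.5609] None
scene blue [318. 276.] [19. 23.] [0.4385 0.0504] None
scene blue [ 48. 338.] [ 97. 242.] [0.7435 0.4773] None
scene blue [374. 217.] [16. 20.] [ 0.4446 -0.1741] None
scene blue [357. 167.] [ 6. 33.] [ 0.5822 -0.3061] None
scene green [312. 223.] [39. 32.] [ 0.5853 -0.1173] (array([22., 44.]), array([ 0.566, -0.097]))
scene yellow [265. 249.] [35. 42.] [0.6164 0.0214] (array([10., 19.]), array([0.6213, 0.0163]))
scene red [238. 302.] [39. 45.] [0.5576 0.1717] (array([14., 21.]), array([0.5612, 0.1672]))
scene red [174. 160.] [ 8. 19.] [ 1.0458 -0.0789] (array([0., 0.]), array([ 1.0499, -0.0578]))
top blue [356. 270.] [17. 17.] [ 0.4443 -0.178 ] None
top blue [264. 270.] [16. 17.] [0.4369 0.0462] None
top blue [ 60. 272.] [52. 16.] [0.4163 0.5473] None
top blue [424. 214.] [32.  5.] [ 0.5927 -0.3461] None
top yellow [285. 204.] [29. 29.] [0.6232 0.0073] (array([13., 13.]), array([0.6243, 0.0077]))
top red [226. 224.] [30. 30.] [0.5637 0.1579] (array([14., 13.]), array([0.5644, 0.1599]))
```

View pics/crop.png

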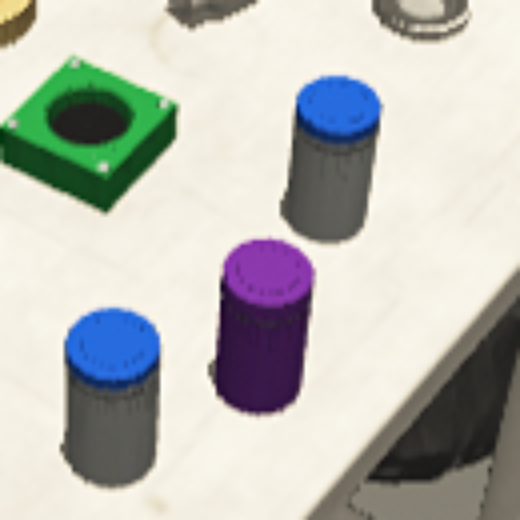

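The crop confirms it: two steel bodies with blue lids, and the purple one between them is the look-alike. Moving above the right-hand one.

```bash
python3 -m handwheel '[[0.03,-0.0255,0,0],[0.06,-0.051,0,0],[0.09,-0.0765,0,0],[0.12,-0.102,0,0],[0.15,-0.127,0,0]]' 0.085 20
python3 -m handwheel '[[0.03,-0.0255,0,0],[0.06,-0.051,0,0],[0.09,-0.0765,0,0],[0.12,-0.102,0,0],[0.15,-0.127,0,0]]'
python3 -m handwheel '[[0.016,-0.014,0,0],[0.033,-0.028,0,0],[0.033,-0.028,0,0],[0.033,-0.028,0,0],[0.033,-0.028,0,0]]'
python3 - <<'E'
from h import *
np.set_printoptions(precision=4,suppress=True)
m=arm.camera_model('wrist'); im=arm.grab_frame('wrist'); cv2.imwrite('pics/w1.png',im)
for col,z in [('blue',.095),('green',.032),('yellow',.032)]:
    for b in blobs(im,col):
        e=cv2.minAreaRect(b); print(col,e,atz(m,*e[0],z))
        e=cv2.fitEllipse(b); print(col,e,atz(m,*e[0],z))
print(arm.observe()['position'],arm.observe()['orientation'])
E
```

```text
time: 1.02
position: [0.3399, -0.3924, 0.2286]
orientation: [180.0, -0.0, 23.9]
ft_force: [1.0, -0.3, -0.5]
opening: 0.0851
time: 1.43
position: [0.4255, -0.2152, 0.2289]
orientation: [180.0, -0.0, 24.0]
ft_force: [0.2, -0.8, 0.7]
opening: 0.0849
time: 1.85
position: [0.4436, -0.1783, 0.2286]
orientation: [180.0, 0.0, 24.0]
ft_force: [0.2, -0.5, -0.8]
opening: 0.085
blue ((320.5753479003906, 220.4657440185547), (60.86139678955078, 61.09547805786133), 20.556045532226562) [ 0.4472 -0.1764  0.095 ]
blue ((320.3674621582031, 220.3665771484375), (60.00806427001953, 61.12449645996094), 1.5355111360549927) [ 0.4472 -0.1762  0.095 ]
blue ((587.741943359375, 118.97512817382812), (118.64323425292969, 25.999380111694336), 42.37359619140625) [ 0.5938 -0.3214  0.095 ]
blue ((589.295654296875, 121.16030883789062), (25.833253860473633, 138.60687255859375), 132.85276794433594) [ 0.593  -0.3233  0.095 ]
blue ((34.5, 105.0), (70.0, 69.0), 90.0) [0.4417 0.0436 0.095 ]
blue ((31.623607635498047, 105.35040283203125), (63.48383331298828, 77.59528350830078), 139.7231903076172) [0.4406 0.0454 0.095 ]
green ((341.33367919921875, 27.57483673095703), (95.4342269897461, 94.595947265625), 20.772254943847656) [ 0.5898 -0.1317  0.032 ]
green ((343.82421875, 34.99320983886719), (93.07713317871094, 105.10941314697266), 65.0230484008789) [ 0.5857 -0.1359  0.032 ]
[ 0.4434 -0.1787  0.2286] [179.9729   0.0173  23.9639]
```

View pics/w1.png

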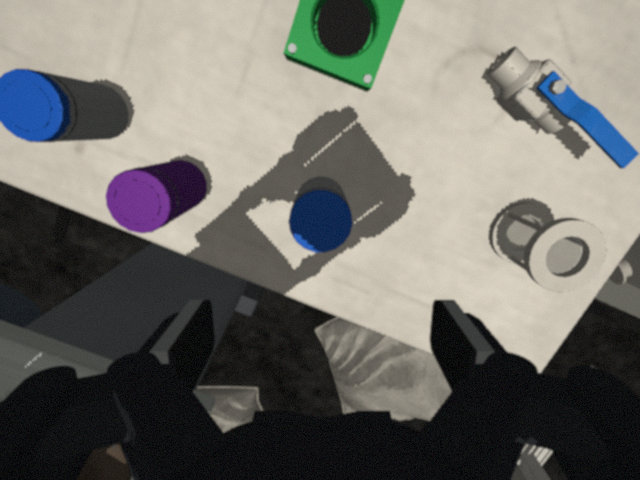

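```bash
python3 -m handwheel '[[0.003,0,0.03,0],[0.003,0,0.06,0],[0.003,0,0.09,0],[0.003,0,0.115,0],[0.003,0,0.13,0]]'
python3 -m handwheel '[[0,0,0.01,0],[0,0,0.02,0],[0,0,0.03,0],[0,0,0.03,0],[0,0,0.03,0]]'
python3 -m handwheel '[[0,0,0,0],[0,0,0,0],[0,0,0,0],[0,0,0,0],[0,0,0,0]]' 0.03 80
python3 -m handwheel '[[0,0,0,0],[0,0,0,0],[0,0,0,0],[0,0,0,0],[0,0,0,0]]'
```

```text
time: 2.32
position: [0.444, -0.1771, 0.0956]
orientation: [-179.8, 0.2, 23.9]
ft_force: [-0.0, 1.2, -0.7]
opening: 0.085
time: 2.73
position: [0.4465, -0.177, 0.0685]
orientation: [-180.0, 0.0, 24.0]
ft_force: [-0.1, 0.2, 0.5]
opening: 0.085
time: 3.15
position: [0.4473, -0.1768, 0.0699]
orientation: [179.9, -0.1, 24.0]
ft_force: [-1.1, 1.0, 4.5]
opening: 0.0479
time: 3.57
position: [0.4473, -0.1769, 0.0699]
orientation: [179.9, -0.1, 24.0]
ft_force: [-1.1, 1.1, 5.4]
opening: 0.0475
```

```bash
python3 -m handwheel '[[0,0,-0.01,0],[0,0,-0.03,0],[0,0,-0.05,0],[0,0,-0.07,0],[0,0,-0.08,0]]'
python3 -m handwheel '[[0,0,0,0],[0,0,0,0],[0,0,0,0],[0,0,0,0],[0,0,0,0]]'
python3 - <<'E'
from h import *
np.set_printoptions(precision=4,suppress=True)
im=arm.grab_frame('wrist'); m=arm.camera_model('wrist')
F=[]
for i in range(10):
    t=arm.grab_frame('top'); F.append(arm.observe()['ft_force'])
print(np.mean(F,0),np.std(F,0)/3)
cv2.imwrite('pics/w2.png',im); cv2.imwrite('pics/top2.png',t)
print(arm.observe()['position'])
for col in ['green','yellow','red']:
    for b in blobs(im,col): e=cv2.minAreaRect(b); print(col,e,atz(m,*e[0],.032)); print(holes(im,col,b))
E
```

```text
time: 3.98
position: [0.4479, -0.1774, 0.1515]
orientation: [179.8, -0.2, 24.0]
ft_force: [0.3, 0.7, -0.6]
opening: 0.0472
time: 4.4
position: [0.4454, -0.1762, 0.1471]
orientation: [-179.9, 0.1, 24.0]
ft_force: [0.1, -0.4, -1.7]
opening: 0.0475
[-0.1649 -0.2876 -1.0423] [0.1899 0.174  0.0719]
[ 0.4465 -0.1767  0.1485]
green ((344.04156494140625, 16.82172393798828), (125.97596740722656, 84.96776580810547), 21.25050163269043) [ 0.5785 -0.1328  0.032 ]
((352.5, 17.5), (35.0, 69.0), 90.0)
```

View pics/w2.png

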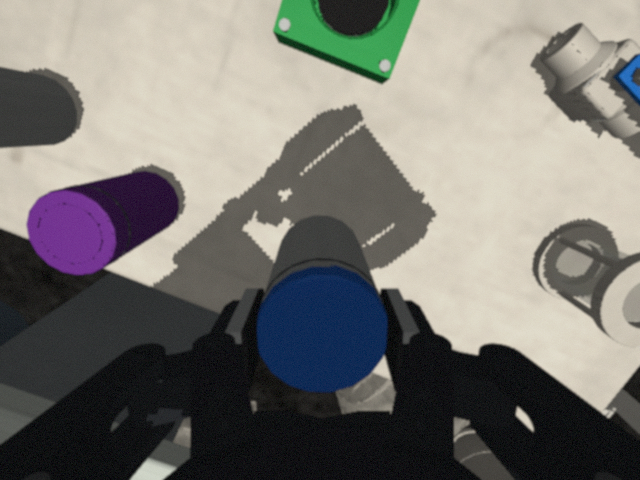

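Weight is about 1.04 N with zero offset ~0, nearest 1.37 N, so light → green. Moving halfway and measuring the green nest.

```bash
python3 -m handwheel '[[0.02,0.002,0,0],[0.04,0.004,0,0],[0.06,0.007,0,0],[0.075,0.008,0,0],[0.075,0.008,0,0]]'
python3 -m handwheel '[[0,0,0,0],[0,0,0,0],[0,0,0,0],[0,0,0,0],[0,0,0,0]]'
cat >> h.py <<'E'
def nest(im,m,col,vs=(60,90,110,130,150)):
    h=cv2.cvtColor(im,cv2.COLOR_BGR2HSV); lo,hi=HR[col]
    for v in vs:
        k=((h[...,0]>=lo)&(h[...,0]<=hi)|((h[...,0]>176) if col=='red' else False))&(h[...,1]>130)&(h[...,2]>v)
        cs,_=cv2.findContours(k.astype(np.uint8),cv2.RETR_CCOMP,cv2.CHAIN_APPROX_NONE)
        if not cs: continue
        o=max(cs,key=cv2.contourArea)
        for c in sorted(cs,key=cv2.contourArea)[::-1][:2]:
            if cv2.contourArea(c)<40: continue
            w=np.array([atz(m,*p[0],.032)[:2] for p in c],np.float32)
            r=cv2.minAreaRect(w); e=cv2.fitEllipse(w*1000)
            print(col,v,'rect',np.round(r[0],4),np.round(r[1],4),round(r[2],1),'ell',np.round(e[0]),np.round(e[1]))
E
python3 - <<'E'
from h import *
m=arm.camera_model('wrist'); im=arm.grab_frame('wrist'); cv2.imwrite('pics/w3.png',im)
nest(im,m,'green'); print(arm.observe()['position'],arm.observe()['ft_force'])
mt=arm.camera_model('top'); t=cv2.imread('pics/top0.png'); 
for c in ['green','yellow','red']: nest(t,mt,c,(60,120))
E
```

```text
time: 5.37
position: [0.5213, -0.1531, 0.1491]
orientation: [179.9, -0.2, 24.1]
ft_force: [-0.4, -0.2, -1.4]
opening: 0.0475
time: 5.78
position: [0.5175, -0.1538, 0.1485]
orientation: [-180.0, 0.0, 24.0]
ft_force: [-0.2, 0.5, -1.3]
opening: 0.0476
green 60 rect [ 0.5951 -0.132 ] [0.0789 0.0783] 3.7 ell [ 596. -132.] [90. 92.]
green 60 rect [ 0.5949 -0.1335] [0.0525 0.0484] 7.8 ell [ 595. -133.] [47. 49.]
green 90 rect [ 0.5979 -0.1318] [0.0731 0.0783] 3.7 ell [ 600. -130.] [78. 86.]
green 90 rect [ 0.6023 -0.1297] [0.0317 0.048 ] 12.8 ell [ 595. -132.] [45. 46.]
green 110 rect [ 0.5979 -0.1318] [0.0731 0.0783] 3.7 ell [ 600. -130.] [79. 86.]
green 110 rect [ 0.627  -0.0958] [0.009  0.0093] 66.0 ell [627. -96.] [9. 9.]
green 130 rect [ 0.5979 -0.1318] [0.0731 0.0783] 3.7 ell [ 600. -130.] [78. 86.]
green 130 rect [ 0.627  -0.0958] [0.009  0.0093] 66.0 ell [627. -96.] [9. 9.]
green 150 rect [ 0.5979 -0.1318] [0.0731 0.0783] 3.7 ell [ 601. -130.] [77. 87.]
green 150 rect [ 0.627  -0.0958] [0.009  0.0093] 66.0 ell [627. -96.] [9. 9.]
[ 0.51767387 -0.15373537  0.14849286] [ 0.09574212  0.6896061  -1.3365468 ]
yellow 60 rect [0.6235 0.0072] [0.0772 0.0796] 84.1 ell [623.   7.] [84. 88.]
yellow 60 rect [0.626  0.0083] [0.0536 0.0501] 21.0 ell [626.   9.] [49. 54.]
yellow 120 rect [0.6235 0.0072] [0.0772 0.0796] 84.1 ell [623.   7.] [84. 88.]
yellow 120 rect [0.6262 0.0079] [0.0537 0.0509] 20.4 ell [626.   9.] [50. 54.]
red 60 rect [0.5639 0.1579] [0.0803 0.0782] 4.1 ell [563. 158.] [86. 89.]
red 60 rect [0.5646 0.1598] [0.0496 0.0498] 48.6 ell [565. 160.] [50. 52.]
red 120 rect [0.5639 0.1579] [0.0803 0.0782] 4.1 ell [563. 158.] [86. 89.]
red 120 rect [0.5651 0.1606] [0.0518 0.0498] 47.2 ell [565. 160.] [51. 53.]
```

View pics/w3.png

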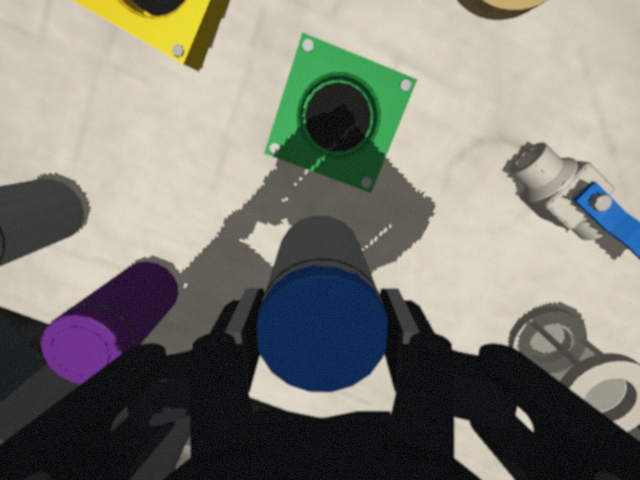

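Run:
```python
from h import *
m=arm.camera_model('wrist'); im=cv2.imread('pics/w3.png')
b=max(blobs(im,'blue'),key=cv2.contourArea); 
h=cv2.cvtColor(im,cv2.COLOR_BGR2HSV); print(h[330,322],cv2.boundingRect(b))
w=np.array([atz(m,*p[0],.1736)[:2] for p in b],np.float32)
print(cv2.minAreaRect(w),cv2.minEnclosingCircle(w),cv2.fitEllipse(w*1000))
mt=arm.camera_model('top'); print(atz(mt,338,219,.032))
t=cv2.imread('pics/top0.png'); th=cv2.cvtColor(t,cv2.COLOR_BGR2HSV); print(th[206,330],th[230,345])
HR['green']=(50,90); nest(t,mt,'green',(40,60))
p=arm.observe()['position']; c=np.array([.5951,-.132]); a=np.radians(24); d=c-p[:2]
print(d@[np.cos(a),np.sin(a)],d@[np.sin(a),-np.cos(a)])
```

```text
[109 204  85] (257, 265, 130, 126)
((0.518726110458374, -0.15399640798568726), (0.05113030597567558, 0.04750503599643707), 21.120800018310547) ((0.5189467072486877, -0.15430420637130737), 0.025944381952285767) ((518.5096435546875, -153.93043518066406), (47.71829605102539, 50.940673828125), 114.70824432373047)
[ 0.58683517 -0.13389323  0.032     ]
[ 64 126 144] [ 63 114 130]
0.07957286111478461 0.011635790766374873
```

```bash
python3 -m handwheel '[[0.03,0.004,0,0],[0.06,0.008,0,0],[0.0785,0.011,0,0],[0.0785,0.011,0,0],[0.0785,0.011,0,0]]'
python3 -m handwheel '[[0,0,0.01,0],[0,0,0.02,0],[0,0,0.03,0],[0,0,0.038,0],[0,0,0.038,0]]'
python3 -m handwheel '[[0,0,0,0],[0,0,0,0],[0,0,0,0],[0,0,0,0],[0,0,0,0]]'
python3 - <<'E'
from h import *
m=arm.camera_model('wrist'); im=arm.grab_frame('wrist'); 
b=max(blobs(im,'blue'),key=cv2.contourArea); z=arm.observe()['position'][2]+.0251
w=np.array([atz(m,*p[0],z)[:2] for p in b],np.float32)
print(cv2.minAreaRect(w),arm.observe()['position'])
cv2.imwrite('pics/w4.png',im)
E
```

```text
time: 6.25
position: [0.5948, -0.1315, 0.1484]
orientation: [180.0, 0.0, 24.0]
ft_force: [-0.2, -0.0, -1.0]
opening: 0.0477
time: 6.67
position: [0.5915, -0.1312, 0.1072]
orientation: [-179.8, 0.3, 24.0]
ft_force: [-1.0, -0.1, -1.9]
opening: 0.0475
time: 7.08
position: [0.5949, -0.1318, 0.1111]
orientation: [180.0, -0.1, 24.0]
ft_force: [0.4, -0.0, -0.9]
opening: 0.0474
((0.5955337285995483, -0.13203060626983643), (0.05057539790868759, 0.047475043684244156), 23.953065872192383) [ 0.59479612 -0.13174308  0.11104027]
```

View pics/w4.png

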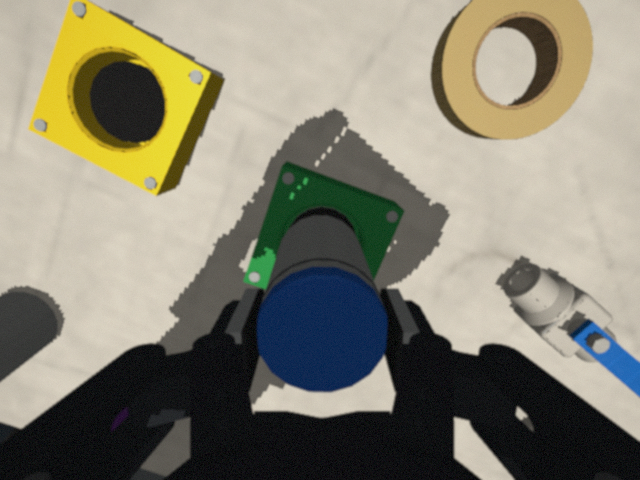

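```bash
python3 -m handwheel '[[0,0,0.003,0],[0,0,0.006,0],[0,0,0.009,0],[0,0,0.01,0],[0,0,0.01,0]]'
python3 -m handwheel '[[0,0,0.001,0],[0,0,0.002,0],[0,0,0.003,0],[0,0,0.004,0],[0,0,0.004,0]]'
```

```text
time: 7.55
position: [0.5949, -0.1315, 0.1011]
orientation: [180.0, -0.0, 24.0]
ft_force: [0.5, 1.9, 3.9]
opening: 0.0473
time: 7.97
position: [0.5969, -0.1311, 0.1001]
orientation: [180.0, -0.3, 23.9]
ft_force: [-0.9, 3.1, 13.0]
opening: 0.0477
```

```bash
python3 -m handwheel '[[0,0,-0.002,0],[0,0,-0.004,0],[0,0,-0.004,0],[0,0,-0.004,0],[0,0,-0.004,0]]'
python3 -m handwheel '[[0,-0.0015,0,0],[0,-0.0015,0.001,0],[0,-0.0015,0.002,0],[0,-0.0015,0.003,0],[0,-0.0015,0.003,0]]'
python3 -c "
from bench import arm
s=arm.observe();print(s['position'],s['ft_force'],s['moment'])"
```

```text
time: 8.38
position: [0.5951, -0.1316, 0.101]
orientation: [180.0, -0.1, 24.0]
ft_force: [0.9, 1.7, 5.4]
opening: 0.0478
time: 8.8
position: [0.5964, -0.131, 0.1005]
orientation: [179.8, -0.2, 24.0]
ft_force: [0.2, 0.5, 13.7]
opening: 0.0474
[ 0.59636401 -0.13098763  0.10050957] [ 0.16461901  0.5010058  13.69181435] [0.27612713 0.39336643 0.03000739]
```

```bash
python3 -m handwheel '[[0,0,-0.002,0],[0,0,-0.004,0],[0.001,0.003,-0.004,0],[0.001,0.003,-0.004,0],[0.001,0.003,-0.004,0]]'
python3 -m handwheel '[[0,0,0,0],[0,0,0.001,0],[0,0,0.002,0],[0,0,0.003,0],[0,0,0.003,0]]'
python3 -c "
from bench import arm
s=arm.observe();print(s['position'],s['ft_force'],s['moment'])"
```

```text
time: 9.22
position: [0.5951, -0.132, 0.101]
orientation: [-179.9, 0.1, 24.0]
ft_force: [-0.9, 2.5, 5.1]
opening: 0.0475
time: 9.63
position: [0.5967, -0.1316, 0.1004]
orientation: [-179.9, -0.1, 23.9]
ft_force: [-2.1, 5.0, 12.1]
opening: 0.0479
[ 0.59670381 -0.13157213  0.10037639] [-2.14815447  4.97279903 12.1006574 ] [ 1.14286437  0.87048822 -0.06964841]
```

```bash
python3 -m handwheel '[[0,0,-0.004,0],[0,0,-0.008,0],[0,0,-0.012,0],[0,0,-0.012,0],[0,0,-0.012,0]]'
python3 -m handwheel '[[0,0,0,0],[0,0,0,0],[0,0,0,0],[0,0,0,0],[0,0,0,0]]'
python3 - <<'E'
from h import *
s=arm.observe();print(s['position'],s['ft_force'],s['moment'])
m=arm.camera_model('wrist'); im=arm.grab_frame('wrist'); sc=arm.grab_frame('scene')
b=max(blobs(im,'blue'),key=cv2.contourArea); z=s['position'][2]+.0251
w=np.array([atz(m,*p[0],z)[:2] for p in b],np.float32)
print(cv2.minAreaRect(w)); print('prev grasp bbox',cv2.boundingRect(b))
c=sc[120:280,230:390]; c=cv2.resize(c,None,fx=3.5,fy=3.5,interpolation=cv2.INTER_CUBIC)
cv2.imwrite('pics/s5.png',c);cv2.imwrite('pics/sc5.png',sc); cv2.imwrite('pics/w5.png',im)
E
```

```text
time: 10.05
position: [0.5958, -0.133, 0.1101]
orientation: [180.0, 0.0, 24.0]
ft_force: [-0.2, 1.0, -1.2]
opening: 0.0474
time: 10.47
position: [0.5958, -0.1326, 0.1103]
orientation: [-180.0, 0.0, 24.0]
ft_force: [-0.2, 1.0, -1.8]
opening: 0.0475
[ 0.59584089 -0.13260921  0.11030668] [-0.19539051  0.96654666 -1.75129816] [-0.0031685   0.0349193   0.00548002]
((0.5965500473976135, -0.13283787667751312), (0.05056769400835037, 0.047457706183195114), 23.977264404296875)
prev grasp bbox (257, 267, 130, 124)
```

View pics/s5.png

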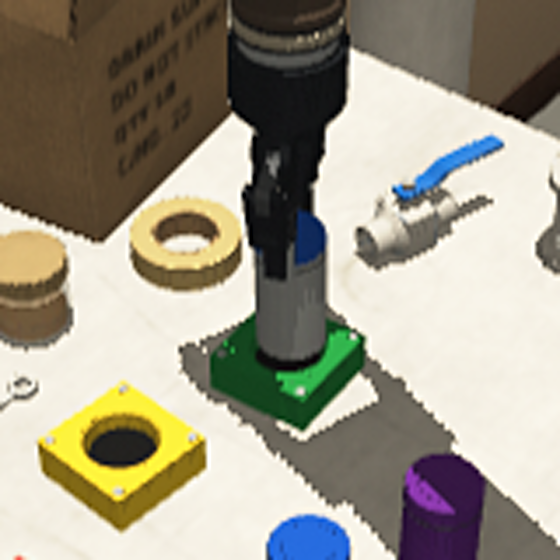

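```bash
cat > q.py <<'E'
from h import *
np.set_printoptions(precision=4,suppress=True)
for cam in ['top','scene']:
    im=cv2.imread(f'pics/{cam}0.png'); m=arm.camera_model(cam); h=cv2.cvtColor(im,cv2.COLOR_BGR2HSV).astype(int)
    for col,(lo,hi),sat in [('green',(50,90),80),('yellow',(20,34),100),('red',(-6,6),100),('blue',(100,118),120)]:
      hh=np.where(h[...,0]>174,h[...,0]-180,h[...,0])
      for v in (95,150) if cam=='scene' else (60,):
        k=((hh>=lo)&(hh<=hi)&(h[...,1]>sat)&(h[...,2]>v)).astype(np.uint8)
        cs,_=cv2.findContours(k,cv2.RETR_EXTERNAL,cv2.CHAIN_APPROX_NONE)
        for c in sorted(cs,key=cv2.contourArea)[::-1][:4]:
            if not 60<cv2.contourArea(c)<2500: continue
            z=.095 if col=='blue' else .032
            w=np.array([atz(m,*p[0],z)[:2] for p in c],np.float32); r=cv2.minAreaRect(w)
            M=cv2.moments(cv2.convexHull(w)); cen=np.array([M['m10'],M['m01']])/M['m00']
            print(cam,col,v,'rect',np.array(r[0]),np.array(r[1]),'hullcen',cen,cv2.boundingRect(c))
E
python3 q.py
```

```text
top green 60 rect [ 0.5911 -0.1327] [0.0783 0.0762] hullcen [ 0.5916 -0.1331] (323, 203, 30, 30)
top yellow 60 rect [0.6239 0.0077] [0.0799 0.0837] hullcen [0.6233 0.0079] (268, 188, 33, 33)
top red 60 rect [0.5634 0.159 ] [0.083  0.0811] hullcen [0.5633 0.159 ] (210, 209, 32, 32)
top blue 60 rect [0.4281 0.5515] [0.1698 0.0472] hullcen [0.4247 0.5517] (31, 246, 50, 47)
top blue 60 rect [ 0.4429 -0.177 ] [0.0413 0.0439] hullcen [ 0.4431 -0.1776] (347, 261, 19, 19)
top blue 60 rect [0.4362 0.0458] [0.0444 0.0416] hullcen [0.4363 0.0458] (256, 261, 18, 19)
top blue 60 rect [ 0.5913 -0.3456] [0.0805 0.0144] hullcen [ 0.5912 -0.3448] (408, 208, 33, 12)
scene green 95 rect [0.4445 0.3692] [0.0925 0.0633] hullcen [0.4441 0.3692] (178, 376, 61, 55)
scene green 95 rect [ 0.5934 -0.1289] [0.0808 0.08  ] hullcen [ 0.5936 -0.1291] (290, 204, 44, 31)
scene green 150 rect [ 0.5944 -0.1298] [0.0789 0.0781] hullcen [ 0.5949 -0.13  ] (290, 204, 43, 29)
scene yellow 95 rect [0.617 0.021] [0.0966 0.1005] hullcen [0.6169 0.0212] (241, 229, 48, 43)
scene yellow 95 rect [ 0.7233 -0.1706] [0.0803 0.1019] 
[... 415 characters left out ...]
 -0.0843] (225, 186, 24, 15)
scene red 95 rect [0.5576 0.1708] [0.0955 0.0939] hullcen [0.5577 0.1709] (212, 279, 53, 49)
scene red 150 rect [0.5646 0.1646] [0.0829 0.0802] hullcen [0.5653 0.1645] (212, 279, 53, 41)
scene blue 95 rect [0.437  0.0518] [0.048  0.0483] hullcen [0.4362 0.0527] (306, 267, 24, 20)
scene blue 95 rect [ 0.444  -0.1728] [0.0485 0.048 ] hullcen [ 0.4436 -0.1724] (364, 209, 21, 16)
scene blue 150 rect [0.4378 0.0513] [0.0478 0.046 ] hullcen [0.437  0.0515] (306, 267, 24, 18)
scene blue 150 rect [ 0.4439 -0.1736] [0.0461 0.0479] hullcen [ 0.444  -0.1733] (364, 209, 21, 15)
scene blue 150 rect [ 0.5793 -0.3022] [0.0997 0.0184] hullcen [ 0.5791 -0.3011] (342, 159, 31, 17)
```

```bash
python3 -m handwheel '[[-0.0006,0,0.001,0],[-0.0006,0,0.003,0],[-0.0006,0,0.005,0],[-0.0006,0,0.006,0],[-0.0006,0,0.006,0]]'
python3 -m handwheel '[[0,0,0.001,0],[0,0,0.002,0],[0,0,0.003,0],[0,0,0.004,0],[0,0,0.004,0]]'
python3 -c "
from bench import arm
s=arm.observe();print(s['position'],s['ft_force'],s['moment'])"
```

```text
time: 10.98
position: [0.595, -0.1327, 0.1039]
orientation: [-180.0, 0.0, 24.0]
ft_force: [0.0, -0.3, -0.7]
opening: 0.0478
time: 11.4
position: [0.5959, -0.1328, 0.1012]
orientation: [180.0, -0.1, 24.0]
ft_force: [-0.7, 1.3, 2.2]
opening: 0.0478
[ 0.5959047  -0.13276782  0.10120327] [-0.66974682  1.33439143  2.15201264] [ 0.05048901  0.16397681 -0.00955381]
```

```bash
python3 -m handwheel '[[0,0,-0.004,0],[0,0,-0.008,0],[0,0,-0.01,0],[0,0,-0.01,0],[0,0,-0.01,0]]'
python3 -m handwheel '[[0,0,0,0],[0,0,0,0],[0,0,0,0],[0,0,0,0],[0,0,0,0]]'
python3 - <<'E'
from h import *
s=arm.observe();p=s['position'];print(p,s['ft_force'])
m=arm.camera_model('wrist'); im=arm.grab_frame('wrist'); cv2.imwrite('pics/w6.png',im)
K=4; c=cv2.convertScaleAbs(im[150:300,230:420],alpha=2.2,beta=10); c=cv2.resize(c,None,fx=K,fy=K,interpolation=cv2.INTER_CUBIC)
def circ(x,y,z,r,col):
    q=[proj(m,(x+r*np.cos(t),y+r*np.sin(t),z)) for t in np.linspace(0,6.283,90)]
    cv2.polylines(c,[np.int32([((u-230+.5)*K,(v-150+.5)*K) for u,v in q])],1,col,1)
circ(.5951,-.1325,.032,.0285,(0,255,255))
circ(p[0]+.0007,p[1],p[2]-.0699,.025,(0,0,255)); circ(p[0]+.0007,p[1],p[2]+.0251,.025,(255,0,255))
q=[proj(m,(.5951+x,-.132+y,.032)) for x,y in (np.array([[.04,.04],[-.04,.04],[-.04,-.04],[.04,-.04]])@np.array([[np.cos(.065),np.sin(.065)],[-np.sin(.065),np.cos(.065)]]))]
cv2.polylines(c,[np.int32([((u-230+.5)*K,(v-150+.5)*K) for u,v in q])],1,(255,255,255),1)
cv2.imwrite('pics/c6.png',c)
E
```

```text
time: 11.82
position: [0.5954, -0.133, 0.1106]
orientation: [180.0, -0.0, 24.0]
ft_force: [0.2, -0.3, -1.6]
opening: 0.0475
time: 12.23
position: [0.5953, -0.1329, 0.1103]
orientation: [-180.0, 0.0, 24.0]
ft_force: [-0.5, 0.1, -1.6]
opening: 0.0476
[ 0.59527377 -0.13286177  0.11034312] [-0.49899471  0.05815675 -1.64588666]
```

View pics/c6.png

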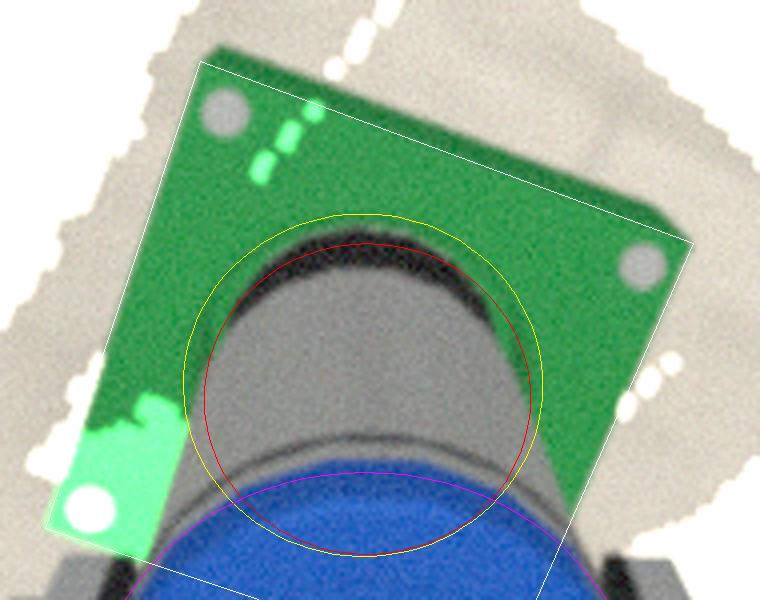

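The overlay shows the canister tilted about 3° in the grip, with its bottom toward −x. It caught the rim on that side and pivoted. I'll set it down on clear table, let it right itself, and regrasp harder.

```bash
python3 -m handwheel '[[0,0,-0.015,0],[0,0,-0.03,0],[-0.03,-0.003,-0.03,0],[-0.065,-0.006,-0.03,0],[-0.1,-0.009,-0.03,0]]'
python3 -m handwheel '[[0,0,0,0],[0,0,0.015,0],[0,0,0.03,0],[0,0,0.045,0],[0,0,0.06,0]]'
python3 -m handwheel '[[0,0,0.003,0],[0,0,0.006,0],[0,0,0.009,0],[0,0,0.011,0],[0,0,0.011,0]]'
python3 -m handwheel '[[0,0,0,0],[0,0,0,0],[0,0,0,0],[0,0,0,0],[0,0,0,0]]' 0.085 60
python3 -m handwheel '[[0,0,-0.003,0],[0,0,-0.003,0],[0,0,-0.003,0],[0,0,-0.003,0],[0,0,-0.003,0]]'
python3 - <<'E'
from h import *
m=arm.camera_model('wrist'); s=arm.observe(); im=arm.grab_frame('wrist'); cv2.imwrite('pics/w7.png',im)
b=max(blobs(im,'blue'),key=cv2.contourArea)
w=np.array([atz(m,*q[0],.095)[:2] for q in b],np.float32); r=cv2.minAreaRect(w); print(r,s['position'],s['ft_force'])
d=np.array(r[0])-s['position'][:2];a=np.radians(24); print(d@[np.cos(a),np.sin(a)],d@[np.sin(a),-np.cos(a)])
E
```

```text
time: 12.7
position: [0.5, -0.1655, 0.141]
orientation: [179.9, -0.0, 24.1]
ft_force: [-0.0, -1.0, -1.4]
opening: 0.0476
time: 13.12
position: [0.5006, -0.1655, 0.0803]
orientation: [180.0, -0.0, 24.0]
ft_force: [0.3, 0.5, -2.2]
opening: 0.0471
time: 13.53
position: [0.5011, -0.1656, 0.0702]
orientation: [179.9, -0.1, 24.0]
ft_force: [0.0, 0.1, -1.1]
opening: 0.0474
time: 13.95
position: [0.5006, -0.1654, 0.0697]
orientation: [180.0, -0.0, 24.0]
ft_force: [-0.1, 1.0, 0.3]
opening: 0.085
time: 14.37
position: [0.5003, -0.1653, 0.0725]
orientation: [180.0, -0.0, 24.0]
ft_force: [0.4, 0.0, 0.6]
opening: 0.0846
((0.5017722845077515, -0.16434073448181152), (0.051016755402088165, 0.04789682850241661), 20.602968215942383) [ 0.5003348  -0.16533735  0.07250178] [0.36013986 0.00354163 0.58047617]
0.0017185654617151171 -0.0003257730519884815
```

```bash
python3 -m handwheel '[[0.0015,0,0,0],[0.0015,0,0,0],[0.0015,0,0,0],[0.0015,0,0,0],[0.0015,0,0,0]]' 0.03 110
python3 -m handwheel '[[0,0,0,0],[0,0,0,0],[0,0,0,0],[0,0,0,0],[0,0,0,0]]'
cat > tilt.py <<'E'
from h import *
import sys
zg=float(sys.argv[1])  # TCP height above canister underside
s=arm.observe(); p=s['position']; m=arm.camera_model('wrist'); im=arm.grab_frame('wrist'); cv2.imwrite(f"pics/t{s['time']:.1f}.png",im)
a=np.radians(s['orientation'][2]); ex=np.array([np.cos(a),np.sin(a),0])
for nm,z in (('lid',95),('bottom',0)):
    print(nm,np.round(proj(m,p+ex*.025+[0,0,z/1000-zg]),1))
u=int(round(proj(m,p)[0])); print('F',s['ft_force'].round(1),p.round(4),'col',u)
g=im[:,u-4:u+5].mean(1); 
print([ (r,*g[r].astype(int)) for r in range(194,292,2)])
E
python3 -m handwheel '[[0,0,-0.01,0],[0,0,-0.03,0],[0,0,-0.05,0],[0,0,-0.06,0],[0,0,-0.06,0]]'
python3 -m handwheel '[[0,0,0,0],[0,0,0,0],[0,0,0,0],[0,0,0,0],[0,0,0,0]]'
python3 tilt.py 0.073
```

```text
time: 14.83
position: [0.5025, -0.1648, 0.0732]
orientation: [179.9, -0.1, 24.0]
ft_force: [0.3, 0.1, 4.5]
opening: 0.0462
time: 15.25
position: [0.5025, -0.1649, 0.0732]
orientation: [179.9, -0.1, 24.0]
ft_force: [-0.5, 0.2, 5.9]
opening: 0.0469
time: 15.67
position: [0.5034, -0.1656, 0.135]
orientation: [179.8, -0.2, 24.0]
ft_force: [0.4, -1.0, -1.1]
opening: 0.0464
time: 16.08
position: [0.501, -0.1644, 0.1314]
orientation: [-179.9, 0.1, 24.0]
ft_force: [0.1, 0.6, -1.2]
opening: 0.0462
lid [320.  266.3]
bottom [321.  210.3]
F [ 0.1  0.6 -1.2] [ 0.501  -0.1644  0.1314] col 320
[(194, np.int64(83), np.int64(89), np.int64(93)), (196, np.int64(84), np.int64(91), np.int64(93)), (198, np.int64(83), np.int64(90), np.int64(93)), (200, np.int64(84), np.int64(91), np.int64(93)), (202, np.int64(84), np.int64(91), np.int64(95)), (204, np.int64(85), np.int64(91), np.int64(94)), (206, np.int64(85), np.int64(92), np.int64(94)), (208, np.int64(85), np.int64(92), np.int64(94)), (210, np.int64(84), np.int64(91), np.int64(94)), (212, np.int64(85), np.int64(92), np.int64(95)), (214, np.int64(83), np.
[... 1187 characters left out ...]
np.int64(61)), (264, np.int64(60), np.int64(59), np.int64(59)), (266, np.int64(66), np.int64(41), np.int64(32)), (268, np.int64(69), np.int64(35), np.int64(12)), (270, np.int64(68), np.int64(32), np.int64(11)), (272, np.int64(71), np.int64(34), np.int64(12)), (274, np.int64(80), np.int64(41), np.int64(14)), (276, np.int64(88), np.int64(45), np.int64(19)), (278, np.int64(84), np.int64(41), np.int64(16)), (280, np.int64(84), np.int64(42), np.int64(15)), (282, np.int64(83), np.int64(41), np.int64(15)), (284, np.int64(84), np.int64(41), np.int64(15)), (286, np.int64(83), np.int64(41), np.int64(15)), (288, np.int64(83), np.int64(40), np.int64(14)), (290, np.int64(83), np.int64(39), np.int64(13))]
```

The lid blob included the lid's side band, so the canister actually sits about 2.7 mm toward −x of the TCP. It isn't much tilted. Re-aiming with that offset.

```bash
python3 -m handwheel '[[0.03,0.003,0,0],[0.06,0.006,0,0],[0.09,0.008,0,0],[0.1015,0.009,0,0],[0.1015,0.009,0,0]]'
python3 -m handwheel '[[0,0,0,0],[0,0,0.01,0],[0,0,0.02,0],[0,0,0.023,0],[0,0,0.023,0]]'
python3 -m handwheel '[[0,0,0.001,0],[0,0,0.002,0],[0,0,0.003,0],[0,0,0.004,0],[0,0,0.005,0]]'
python3 -c "
from bench import arm
s=arm.observe();print(s['position'],s['ft_force'],s['moment'])"
```

```text
time: 16.55
position: [0.6008, -0.1308, 0.1325]
orientation: [179.9, -0.1, 24.1]
ft_force: [-0.4, 0.1, -1.5]
opening: 0.0465
time: 16.97
position: [0.5954, -0.1315, 0.1071]
orientation: [-179.8, 0.2, 23.9]
ft_force: [-0.6, -0.1, -1.2]
opening: 0.0467
time: 17.38
position: [0.5984, -0.1317, 0.1048]
orientation: [180.0, -0.0, 24.0]
ft_force: [-0.0, -0.1, -1.2]
opening: 0.0465
[ 0.59838012 -0.13172151  0.104766  ] [-0.04560436 -0.09298814 -1.18282634] [ 0.00822664 -0.01025889  0.04339542]
```

```bash
python3 -m handwheel '[[0,0,0.001,0],[0,0,0.002,0],[0,0,0.003,0],[0,0,0.004,0],[0,0,0.004,0]]'
python3 -m handwheel '[[0,0,0.0005,0],[0,0,0.001,0],[0,0,0.0015,0],[0,0,0.002,0],[0,0,0.002,0]]'
```

```text
time: 17.8
position: [0.5979, -0.1316, 0.1002]
orientation: [-180.0, 0.0, 24.0]
ft_force: [0.6, 0.7, -1.9]
opening: 0.0468
time: 18.22
position: [0.598, -0.1316, 0.0983]
orientation: [-180.0, 0.0, 24.0]
ft_force: [-0.5, -0.1, -1.1]
opening: 0.0464
```

In the pocket with no force. Lowering onto the seat.

```bash
python3 -m handwheel '[[0,0,0.001,0],[0,0,0.002,0],[0,0,0.003,0],[0,0,0.004,0],[0,0,0.004,0]]'
python3 -m handwheel '[[0,0,0.0005,0],[0,0,0.001,0],[0,0,0.0015,0],[0,0,0.002,0],[0,0,0.002,0]]'
```

```text
time: 18.63
position: [0.5982, -0.1316, 0.0946]
orientation: [-180.0, -0.0, 24.0]
ft_force: [-0.3, -0.1, 0.6]
opening: 0.0464
time: 19.05
position: [0.5985, -0.1316, 0.0935]
orientation: [180.0, -0.0, 24.0]
ft_force: [-2.2, 1.2, 6.3]
opening: 0.0465
```

```bash
python3 -m handwheel '[[0,0,0.0005,0],[0,0,0.001,0],[0,0,0.0015,0],[0,0,0.002,0],[0,0,0.002,0]]'
python3 -m handwheel '[[0,0,0.0005,0],[0,0,0.001,0],[0,0,0.0015,0],[0,0,0.002,0],[0,0,0.002,0]]'
```

```text
time: 19.47
position: [0.5985, -0.1316, 0.0916]
orientation: [180.0, -0.0, 24.0]
ft_force: [-1.7, 0.8, 5.5]
opening: 0.0464
time: 19.88
position: [0.5985, -0.1316, 0.0896]
orientation: [180.0, -0.0, 24.0]
ft_force: [-2.7, 1.1, 5.4]
opening: 0.0463
```

```bash
python3 -m handwheel '[[0,0,0.0005,0],[0,0,0.001,0],[0,0,0.0015,0],[0,0,0.0015,0],[0,0,0.0015,0]]'
python3 -m handwheel '[[0,0,0.0003,0],[0,0,0.0006,0],[0,0,0.001,0],[0,0,0.001,0],[0,0,0.001,0]]'
```

```text
time: 20.3
position: [0.5985, -0.1316, 0.0881]
orientation: [180.0, -0.0, 24.0]
ft_force: [-1.3, 1.0, 4.6]
opening: 0.047
time: 20.72
position: [0.5984, -0.1316, 0.0871]
orientation: [180.0, -0.0, 24.0]
ft_force: [-2.0, 1.1, 5.2]
opening: 0.0466
```

```bash
python3 -m handwheel '[[0,0,0.0003,0],[0,0,0.0006,0],[0,0,0.001,0],[0,0,0.001,0],[0,0,0.001,0]]'
```

```text
time: 21.13
position: [0.5986, -0.1315, 0.0867]
orientation: [180.0, -0.0, 24.0]
ft_force: [-2.0, 1.1, 7.9]
opening: 0.0462
```

```bash
python3 -m handwheel '[[0,0,0.0003,0],[0,0,0.0006,0],[0,0,0.001,0],[0,0,0.001,0],[0,0,0.001,0]]'
```

```text
time: 21.55
position: [0.5988, -0.1315, 0.0864]
orientation: [180.0, -0.1, 24.0]
ft_force: [-3.0, 1.6, 10.6]
opening: 0.0467
```

```bash
python3 -m handwheel '[[0,0,0.0004,0],[0,0,0.0008,0],[0,0,0.0013,0],[0,0,0.0013,0],[0,0,0.0013,0]]'
python3 -c "
from bench import arm
import numpy as np
F=[]
for i in range(6): arm.grab_frame('scene');F.append(arm.observe()['ft_force'][2])
print(np.round(F,1),arm.observe()['position'])"
```

```text
time: 21.97
position: [0.5991, -0.1314, 0.0861]
orientation: [180.0, -0.1, 24.0]
ft_force: [-5.0, 2.1, 14.7]
opening: 0.0471
[15.3 15.1 15.3 14.5 15.5 15.6] [ 0.59907641 -0.13146363  0.08605434]
```

```bash
python3 -m handwheel '[[0,0,-0.0015,0],[0,0,-0.003,0],[0,0,-0.004,0],[0,0,-0.004,0],[0,0,-0.004,0]]'
python3 -m handwheel '[[0,0,0,0],[0,0,0,0],[0,0,0,0],[0,0,0,0],[0,0,0,0]]' 0.085 60
python3 -m handwheel '[[0,0,-0.01,0],[0,0,-0.03,0],[0,0,-0.06,0],[0,0,-0.1,0],[0,0,-0.12,0]]'
python3 -m handwheel '[[0,0,0,0],[0,0,0,0],[0,0,0,0],[0,0,0,0],[0,0,0,0]]'
python3 - <<'E'
from h import *
im=arm.grab_frame('wrist'); cv2.imwrite('pics/w8.png',im); print(arm.observe()['position'])
E
```

```text
time: 22.68
position: [0.5983, -0.1317, 0.087]
orientation: [180.0, -0.0, 24.0]
ft_force: [-1.5, 1.9, 4.7]
opening: 0.0465
time: 23.1
position: [0.598, -0.1317, 0.0863]
orientation: [-180.0, 0.0, 24.0]
ft_force: [0.2, 0.3, -0.5]
opening: 0.0847
time: 23.52
position: [0.6003, -0.1323, 0.212]
orientation: [179.8, -0.3, 24.0]
ft_force: [0.7, -0.5, 0.3]
opening: 0.0853
time: 23.93
position: [0.5967, -0.1312, 0.2046]
orientation: [-179.9, 0.2, 24.0]
ft_force: [-1.8, -0.2, 0.7]
opening: 0.0853
[ 0.5969436  -0.13132448  0.20477806]
```

View pics/w8.png

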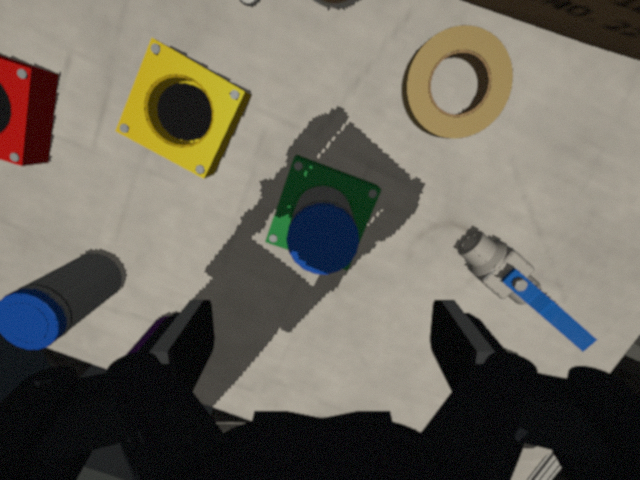

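```bash
python3 - <<'E'
from h import *
m=arm.camera_model('wrist'); im=cv2.imread('pics/w8.png'); nest(im,m,'yellow',(60,150))
E
python3 -m handwheel '[[-0.012,-0.038,0,0],[-0.024,-0.076,0,0],[-0.036,-0.114,0,0],[-0.048,-0.152,0,0],[-0.06,-0.19,0,0]]'
python3 -m handwheel '[[-0.014,-0.038,-0.01,0],[-0.014,-0.038,-0.023,0],[-0.014,-0.038,-0.023,0],[-0.014,-0.038,-0.023,0],[-0.014,-0.038,-0.023,0]]'
python3 - <<'E'
from h import *
m=arm.camera_model('wrist'); s=arm.observe(); im=arm.grab_frame('wrist'); cv2.imwrite('pics/w9.png',im)
for c in blobs(im,'blue'):
    w=np.array([atz(m,*q[0],.095)[:2] for q in c],np.float32); r=cv2.minAreaRect(w)
    d=np.array(r[0])-s['position'][:2];a=np.radians(24); print(r,'tool',d@[np.cos(a),np.sin(a)],d@[np.sin(a),-np.cos(a)])
print(s['position'])
for c in ('red','yellow'): nest(im,m,c,(60,100,150))
E
```

```text
yellow 60 rect [0.6281 0.007 ] [0.0855 0.0805] 84.5 ell [629.   7.] [ 93. 100.]
yellow 60 rect [0.6288 0.0063] [0.0457 0.0456] 16.7 ell [629.   6.] [45. 46.]
yellow 150 rect [0.628  0.0098] [0.0798 0.0798] 84.6 ell [628.  10.] [93. 93.]
yellow 150 rect [0.6283 0.01  ] [0.0554 0.0559] 56.4 ell [628.  10.] [54. 56.]
time: 24.4
position: [0.464, 0.0186, 0.2055]
orientation: [-179.9, 0.1, 23.9]
ft_force: [-0.1, 1.3, 0.8]
opening: 0.0854
time: 24.82
position: [0.4383, 0.0461, 0.2293]
orientation: [180.0, 0.0, 24.0]
ft_force: [0.2, 0.3, -0.2]
opening: 0.0849
((0.44012129306793213, 0.049430474638938904), (0.04797166585922241, 0.04682295769453049), 23.92996597290039) tool 0.0029963427897207336 -0.002329373295243766
((0.5899690389633179, -0.12683852016925812), (0.049432422965765, 0.023467859253287315), 37.45960998535156) tool 0.06819401116380136 0.21964893537297653
[0.43833144 0.04608376 0.22928078]
red 60 rect [0.5578 0.1596] [0.0638 0.0825] 5.8 ell [554. 155.] [64. 91.]
red 60 rect [0.5299 0.1927] [0.0085 0.0083] 19.1 ell [530. 193.] [9. 9.]
red 100 rect [0.5572 0.1604] [0.063  0.0808] 5.9 ell [554. 156.] [65. 87.]
red 100 rect [0.5299 0.1927] [0.0085 0.0083] 19.1 ell [530. 193.] [9. 9.]
red 150 rect [0.5578 0.1609] [0.0618 0.08  ] 5.9 ell [555. 157.] [64. 86.]
red 150 rect [0.5299 0.1927] [0.0085 0.0083] 19.1 ell [530. 193.] [9. 9.]
yellow 60 rect [0.6238 0.0105] [0.0801 0.0852] 84.6 ell [616.   5.] [71. 98.]
yellow 60 rect [0.5973 0.0468] [0.0083 0.0081] 73.3 ell [597.  47.] [8. 9.]
yellow 100 rect [0.6264 0.0103] [0.0801 0.0802] 84.6 ell [619.   6.] [72. 93.]
yellow 100 rect [0.5973 0.0468] [0.0083 0.0081] 73.3 ell [597.  47.] [8. 9.]
yellow 150 rect [0.6268 0.0102] [0.0801 0.0794] 84.6 ell [620.   6.] [72. 91.]
yellow 150 rect [0.5973 0.0468] [0.0083 0.0081] 73.3 ell [597.  47.] [8. 9.]
```

```bash
python3 -m handwheel '[[0.002,-0.0023,0.03,0],[0.002,-0.0023,0.06,0],[0.002,-0.0023,0.09,0],[0.002,-0.0023,0.115,0],[0.002,-0.0023,0.13,0]]'
python3 -m handwheel '[[0,0,0.01,0],[0,0,0.02,0],[0,0,0.027,0],[0,0,0.027,0],[0,0,0.027,0]]'
python3 -m handwheel '[[0,0,0,0],[0,0,0,0],[0,0,0,0],[0,0,0,0],[0,0,0,0]]' 0.03 110
python3 -m handwheel '[[0,0,0,0],[0,0,0,0],[0,0,0,0],[0,0,0,0],[0,0,0,0]]'
python3 -m handwheel '[[0,0,-0.01,0],[0,0,-0.03,0],[0,0,-0.05,0],[0,0,-0.07,0],[0,0,-0.08,0]]'
python3 -m handwheel '[[0,0,0,0],[0,0,0,0],[0,0,0,0],[0,0,0,0],[0,0,0,0]]'
python3 - <<'E'
from h import *
F=[]
for i in range(10): im=arm.grab_frame('wrist'); F.append(arm.observe()['ft_force'])
print(np.mean(F,0),arm.observe()['position']); cv2.imwrite('pics/w10.png',im)
nest(im,arm.camera_model('wrist'),'yellow',(100,))
E
```

```text
time: 25.28
position: [0.4365, 0.0485, 0.0959]
orientation: [-179.9, 0.3, 23.9]
ft_force: [-0.4, -0.6, 0.2]
opening: 0.0849
time: 25.7
position: [0.4391, 0.0493, 0.0728]
orientation: [180.0, -0.0, 24.0]
ft_force: [1.1, -0.8, 0.5]
opening: 0.085
time: 26.12
position: [0.4404, 0.0496, 0.0744]
orientation: [179.9, -0.2, 24.0]
ft_force: [0.0, -1.9, 5.4]
opening: 0.047
time: 26.53
position: [0.4404, 0.0496, 0.0744]
orientation: [179.9, -0.2, 24.0]
ft_force: [-1.2, -0.2, 5.2]
opening: 0.0468
time: 26.95
position: [0.4396, 0.0496, 0.1551]
orientation: [179.9, -0.2, 24.0]
ft_force: [1.2, -0.7, -3.3]
opening: 0.046
time: 27.37
position: [0.4375, 0.0494, 0.1513]
orientation: [-179.9, 0.2, 24.0]
ft_force: [-0.1, -0.2, -3.7]
opening: 0.0469
[-0.13500194  0.1553776  -3.43946014] [0.43871128 0.04946602 0.15270084]
yellow 100 rect [0.6148 0.0114] [0.0806 0.0565] 84.1 ell [608.   5.] [55. 85.]
yellow 100 rect [0.5974 0.0466] [0.0081 0.0081] 74.2 ell [597.  47.] [8. 8.]
```

3.44 N → hollow (3.14 nominal) → yellow.

```bash
python3 -m handwheel '[[0.022,0.026,0,0],[0.044,0.052,0,0],[0.066,0.078,0,0],[0.08,0.1,0,0],[0.08,0.113,0,0]]'
python3 -m handwheel '[[0,0,0,0],[0,0,0,0],[0,0,0,0],[0,0,0,0],[0,0,0,0]]'
sed -i 's/^print(\[ (r.*$/print([(r,*map(int,g[r])) for r in range(200,290,2) if abs(g[r+2]-g[r-2]).max()>8])/' tilt.py
python3 tilt.py 0.0744
python3 - <<'E'
from h import *
import glob,os
f=max(glob.glob('pics/t*.png'),key=os.path.getmtime); m=arm.camera_model('wrist'); im=cv2.imread(f); print(f)
nest(im,m,'yellow',(60,100,150))
E
```

```text
time: 28.28
position: [0.5625, -0.0227, 0.1536]
orientation: [179.8, -0.3, 24.0]
ft_force: [1.1, 0.7, -2.3]
opening: 0.0465
time: 28.7
position: [0.5567, -0.0205, 0.1525]
orientation: [-180.0, 0.0, 24.0]
ft_force: [0.4, -0.5, -4.0]
opening: 0.0466
lid [320.1 264.9]
bottom [320.9 209.9]
F [ 0.4 -0.5 -4. ] [ 0.5567 -0.0205  0.1525] col 320
[(212, 86, 92, 96), (214, 68, 70, 70), (252, 61, 63, 61), (256, 56, 57, 56), (258, 64, 64, 62), (260, 68, 41, 30), (262, 70, 34, 14), (268, 74, 36, 12), (270, 88, 45, 19)]
pics/t28.7.png
yellow 60 rect [0.6278 0.0098] [0.0795 0.0795] 84.6 ell [628.  10.] [93. 94.]
yellow 60 rect [0.6272 0.0096] [0.0436 0.0437] 71.3 ell [627.  10.] [43. 44.]
yellow 100 rect [0.6278 0.0098] [0.0795 0.0795] 84.6 ell [628.  10.] [93. 94.]
yellow 100 rect [0.6269 0.0095] [0.0446 0.0447] 24.0 ell [627.  10.] [44. 45.]
yellow 150 rect [0.6279 0.0098] [0.0795 0.0794] 84.6 ell [633.  13.] [78. 90.]
yellow 150 rect [0.6398 0.0087] [0.0475 0.0239] 87.8 ell [628.  10.] [46. 46.]
```

```bash
python3 -m handwheel '[[0.03,0,0,0],[0.055,0.001,0,0],[0.07,0.001,0,0],[0.079,0.001,0,0],[0.079,0.001,0,0]]'
python3 -m handwheel '[[0,0,0.01,0],[0,0,0.02,0],[0,0,0.03,0],[0,0,0.039,0],[0,0,0.042,0]]'
python3 -m handwheel '[[0,0,0,0],[0,0,0.001,0],[0,0,0.002,0],[0,0,0.003,0],[0,0,0.004,0]]'
python3 -c "
from bench import arm
s=arm.observe();print(s['position'],s['ft_force'],s['moment'])"
```

```text
time: 29.17
position: [0.6317, 0.0111, 0.1529]
orientation: [180.0, -0.1, 24.1]
ft_force: [0.2, 0.1, -3.2]
opening: 0.0465
time: 29.58
position: [0.6276, 0.0097, 0.1075]
orientation: [-179.9, 0.3, 24.0]
ft_force: [-1.0, -0.8, -3.1]
opening: 0.0463
time: 30.0
position: [0.6308, 0.0099, 0.1073]
orientation: [180.0, -0.1, 24.0]
ft_force: [0.5, -0.6, -3.7]
opening: 0.0467
[0.63082991 0.00991937 0.10727343] [ 0.45932566 -0.64504991 -3.69859717] [-0.04123678  0.01173735  0.01286187]
```

```bash
python3 -m handwheel '[[0,0,0,0],[0,0,0,0],[0,0,0.001,0],[0,0,0.002,0],[0,0,0.003,0]]'
python3 -m handwheel '[[0,0,0.001,0],[0,0,0.002,0],[0,0,0.003,0],[0,0,0.003,0],[0,0,0.003,0]]'
```

```text
time: 30.42
position: [0.6312, 0.0102, 0.1061]
orientation: [180.0, -0.1, 24.0]
ft_force: [-4.5, -0.1, 10.9]
opening: 0.0461
time: 30.83
position: [0.6318, 0.0105, 0.1059]
orientation: [180.0, -0.2, 24.0]
ft_force: [-6.6, 2.3, 16.8]
opening: 0.0467
```

```bash
python3 -m handwheel '[[0,0,-0.003,0],[0,0,-0.006,0],[0,0,-0.01,0],[0,0,-0.01,0],[0,0,-0.01,0]]'
python3 -m handwheel '[[0,0,0,0],[0,0,0,0],[0,0,0,0],[0,0,0,0],[0,0,0,0]]'
python3 tilt.py 0.0744
cat > ov.py <<'E'
from h import *
import glob,os,sys
nx,ny,off,zg,out=*map(float,sys.argv[1:5]),sys.argv[5]
f=max(glob.glob('pics/t*.png'),key=os.path.getmtime); m=arm.camera_model('wrist'); im=cv2.imread(f); p=arm.observe()['position']
K=4; c=cv2.convertScaleAbs(im[150:300,230:420],alpha=1.6,beta=10); c=cv2.resize(c,None,fx=K,fy=K,interpolation=cv2.INTER_CUBIC)
def pl(pts,col): cv2.polylines(c,[np.int32([((u-230+.5)*K,(v-150+.5)*K) for u,v in (proj(m,q) for q in pts)])],1,col,1)
def circ(x,y,z,r,col): pl([(x+r*np.cos(t),y+r*np.sin(t),z) for t in np.linspace(0,6.283,90)],col)
cx,cy=p[0]+off*np.cos(.4189),p[1]+off*np.sin(.4189)
circ(nx,ny,.032,.0285,(255,255,0)); circ(nx,ny,.03,.0265,(255,255,0)); circ(cx,cy,p[2]-zg,.025,(0,0,255)); circ(cx,cy,p[2]-zg+.095,.025,(255,0,255))
a=np.radians(-5.4); R=np.array([[np.cos(a),np.sin(a)],[-np.sin(a),np.cos(a)]])
pl([(nx+x,ny+y,.032) for x,y in np.array([[.04,.04],[-.04,.04],[-.04,-.04],[.04,-.04]])@R],(255,255,255))
cv2.imwrite(out,c)
E
python3 ov.py .6278 .0098 -.0019 .0744 pics/c11.png
```

```text
time: 31.25
position: [0.6303, 0.0099, 0.1102]
orientation: [-180.0, 0.0, 24.0]
ft_force: [1.3, -0.1, -3.4]
opening: 0.0467
time: 31.67
position: [0.6302, 0.01, 0.1104]
orientation: [-180.0, 0.0, 24.0]
ft_force: [0.4, -0.0, -2.4]
opening: 0.0468
lid [320.2 264.8]
bottom [320.9 209.9]
F [ 0.4 -0.  -2.4] [0.6302 0.01   0.1104] col 320
[(206, 18, 90, 107), (208, 19, 82, 98), (210, 23, 61, 70), (212, 28, 29, 29), (214, 55, 57, 56), (252, 56, 57, 56), (256, 52, 54, 53), (258, 58, 57, 55), (260, 64, 39, 30), (262, 65, 31, 12), (268, 69, 34, 13), (270, 82, 42, 18)]
```

View pics/c11.png

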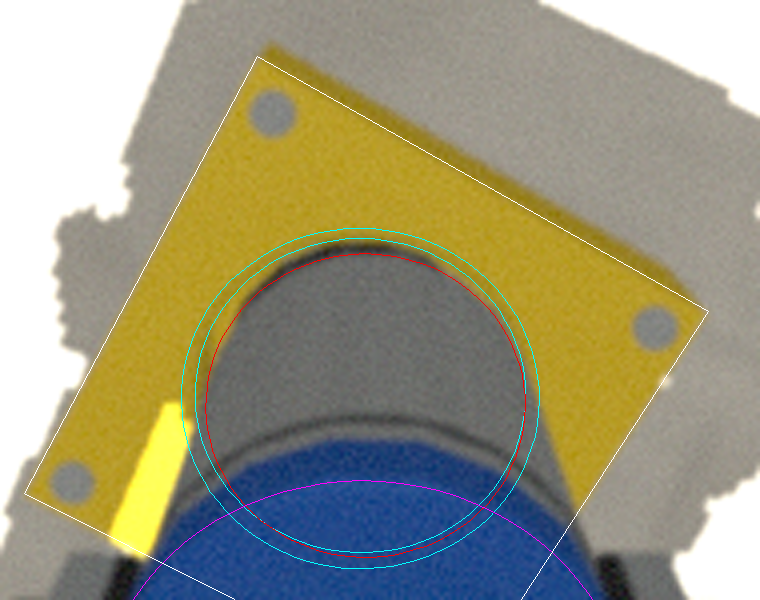

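The outline fits; the canister was ~1.3 mm too far +x (it pushed back −x). Correcting and descending slowly.

```bash
python3 -m handwheel '[[-0.0011,-0.0012,0,0],[-0.0011,-0.0012,0.0005,0],[-0.0011,-0.0012,0.001,0],[-0.0011,-0.0012,0.0015,0],[-0.0011,-0.0012,0.002,0]]'
python3 -m handwheel '[[0,0,0.0005,0],[0,0,0.001,0],[0,0,0.0015,0],[0,0,0.002,0],[0,0,0.0025,0]]'
python3 -m handwheel '[[0,0,0.0005,0],[0,0,0.001,0],[0,0,0.0015,0],[0,0,0.0015,0],[0,0,0.0015,0]]'
```

```text
time: 32.13
position: [0.6288, 0.0106, 0.1086]
orientation: [180.0, -0.0, 24.0]
ft_force: [0.4, 0.2, -2.8]
opening: 0.0467
time: 32.55
position: [0.6288, 0.0106, 0.1061]
orientation: [-180.0, 0.0, 24.0]
ft_force: [0.8, -0.0, -2.6]
opening: 0.0465
time: 32.97
position: [0.6288, 0.0106, 0.1046]
orientation: [-180.0, 0.0, 24.0]
ft_force: [-0.1, -0.6, -3.1]
opening: 0.0463
```

```bash
python3 -m handwheel '[[0,0,0.0008,0],[0,0,0.0016,0],[0,0,0.0024,0],[0,0,0.003,0],[0,0,0.003,0]]'
python3 -m handwheel '[[0,0,0.0006,0],[0,0,0.0012,0],[0,0,0.0018,0],[0,0,0.002,0],[0,0,0.002,0]]'
```

```text
time: 33.38
position: [0.6286, 0.0106, 0.1014]
orientation: [-180.0, 0.0, 24.0]
ft_force: [0.3, 0.2, -3.4]
opening: 0.0465
time: 33.8
position: [0.6287, 0.0106, 0.0996]
orientation: [-180.0, 0.0, 24.0]
ft_force: [-0.0, 0.2, -3.3]
opening: 0.0463
```

```bash
python3 -m handwheel '[[0,0,0.0006,0],[0,0,0.0012,0],[0,0,0.0018,0],[0,0,0.002,0],[0,0,0.002,0]]'
python3 -m handwheel '[[0,0,0.0006,0],[0,0,0.0012,0],[0,0,0.0018,0],[0,0,0.002,0],[0,0,0.002,0]]'
```

```text
time: 34.22
position: [0.6287, 0.0106, 0.0975]
orientation: [-180.0, 0.0, 24.0]
ft_force: [-0.3, -0.2, -4.4]
opening: 0.0467
time: 34.63
position: [0.6287, 0.0106, 0.0955]
orientation: [-180.0, 0.0, 24.0]
ft_force: [-0.2, 0.3, -3.2]
opening: 0.0466
```

```bash
python3 -m handwheel '[[0,0,0.0006,0],[0,0,0.0012,0],[0,0,0.0018,0],[0,0,0.002,0],[0,0,0.002,0]]'
python3 -m handwheel '[[0,0,0.0005,0],[0,0,0.001,0],[0,0,0.0015,0],[0,0,0.002,0],[0,0,0.002,0]]'
```

```text
time: 35.05
position: [0.6289, 0.0106, 0.0939]
orientation: [180.0, -0.0, 24.0]
ft_force: [-1.1, -0.8, -1.9]
opening: 0.0463
time: 35.47
position: [0.6292, 0.0107, 0.0925]
orientation: [180.0, -0.0, 24.0]
ft_force: [-2.2, 0.3, 4.2]
opening: 0.0468
```

```bash
python3 -m handwheel '[[0,0,0.0005,0],[0,0,0.001,0],[0,0,0.0015,0],[0,0,0.0015,0],[0,0,0.0015,0]]'
python3 -m handwheel '[[0,0,0.0003,0],[0,0,0.0006,0],[0,0,0.001,0],[0,0,0.001,0],[0,0,0.001,0]]'
```

```text
time: 35.88
position: [0.629, 0.0106, 0.0902]
orientation: [180.0, -0.0, 24.0]
ft_force: [-1.7, 0.6, 4.0]
opening: 0.0466
time: 36.3
position: [0.6289, 0.0106, 0.0892]
orientation: [180.0, -0.0, 24.0]
ft_force: [-1.2, 0.6, 3.6]
opening: 0.0467
```

```bash
python3 -m handwheel '[[0,0,0.0004,0],[0,0,0.0008,0],[0,0,0.0012,0],[0,0,0.0015,0],[0,0,0.0015,0]]'
python3 -m handwheel '[[0,0,0.0003,0],[0,0,0.0006,0],[0,0,0.001,0],[0,0,0.001,0],[0,0,0.001,0]]'
```

```text
time: 36.72
position: [0.6289, 0.0106, 0.0877]
orientation: [180.0, -0.0, 24.0]
ft_force: [-0.7, 0.9, 4.2]
opening: 0.0464
time: 37.13
position: [0.6288, 0.0106, 0.0866]
orientation: [180.0, -0.0, 24.0]
ft_force: [-0.4, 0.2, 3.3]
opening: 0.0465
```

```bash
python3 -m handwheel '[[0,0,0.0003,0],[0,0,0.0006,0],[0,0,0.001,0],[0,0,0.001,0],[0,0,0.001,0]]'
```

```text
time: 37.55
position: [0.6289, 0.0106, 0.0857]
orientation: [180.0, -0.0, 24.0]
ft_force: [-1.3, 0.9, 3.5]
opening: 0.0466
```

```bash
python3 -m handwheel '[[0,0,0.0003,0],[0,0,0.0006,0],[0,0,0.001,0],[0,0,0.001,0],[0,0,0.001,0]]'
```

```text
time: 37.97
position: [0.6291, 0.0107, 0.0854]
orientation: [180.0, -0.0, 24.0]
ft_force: [-1.5, -0.2, 6.4]
opening: 0.0467
```

```bash
python3 -m handwheel '[[0,0,0.0003,0],[0,0,0.0006,0],[0,0,0.001,0],[0,0,0.001,0],[0,0,0.001,0]]'
```

```text
time: 38.38
position: [0.6293, 0.0107, 0.0851]
orientation: [180.0, -0.0, 24.0]
ft_force: [-2.6, 1.7, 9.8]
opening: 0.0467
```

```bash
python3 -m handwheel '[[0,0,0.0004,0],[0,0,0.0008,0],[0,0,0.0012,0],[0,0,0.0012,0],[0,0,0.0012,0]]'
python3 -c "
from bench import arm
import numpy as np
F=[]
for i in range(8): arm.grab_frame('scene');F.append(arm.observe()['ft_force'][2])
print(np.round(F,1),arm.observe()['position'])"
python3 -m handwheel '[[0,0,-0.0015,0],[0,0,-0.003,0],[0,0,-0.004,0],[0,0,-0.004,0],[0,0,-0.004,0]]'
python3 -m handwheel '[[0,0,0,0],[0,0,0,0],[0,0,0,0],[0,0,0,0],[0,0,0,0]]' 0.085 60
python3 -m handwheel '[[0,0,-0.01,0],[0,0,-0.03,0],[0,0,-0.06,0],[0,0,-0.1,0],[0,0,-0.12,0]]'
python3 -m handwheel '[[-0.03,0,0,0],[-0.06,0,0,0],[-0.09,0,0,0],[-0.12,0,0,0],[-0.12,0,0,0]]'
python3 -c "
from h import *
im=arm.grab_frame('wrist'); cv2.imwrite('pics/w12.png',im)
t=arm.grab_frame('scene'); cv2.imwrite('pics/s12.png',t)
cv2.imwrite('pics/f.png',np.hstack([cv2.resize(t[150:370,160:440],(430,338)),cv2.resize(im,(370,278))[:,:] if 0 else cv2.copyMakeBorder(cv2.resize(im,(370,278)),0,60,0,0,cv2.BORDER_CONSTANT)]))"
```

```text
time: 38.8
position: [0.6296, 0.0109, 0.0848]
orientation: [180.0, -0.1, 24.0]
ft_force: [-3.9, 1.4, 12.6]
opening: 0.0466
[12.8 13.3 13.1 12.8 12.9 12.4 12.8 12.4] [0.6295584  0.01083773 0.08480651]
time: 39.62
position: [0.6286, 0.0105, 0.0859]
orientation: [-180.0, 0.0, 24.0]
ft_force: [0.1, -0.3, 0.5]
opening: 0.0467
time: 40.03
position: [0.6287, 0.0106, 0.0863]
orientation: [-180.0, 0.0, 24.0]
ft_force: [0.5, 0.2, 0.1]
opening: 0.0849
time: 40.45
position: [0.6311, 0.0105, 0.212]
orientation: [179.8, -0.3, 24.0]
ft_force: [1.3, -0.1, 1.4]
opening: 0.085
time: 40.87
position: [0.5136, -0.0393, 0.206]
orientation: [-179.9, 0.3, 23.9]
ft_force: [-1.1, -0.1, -1.4]
opening: 0.0851
```

View pics/f.png

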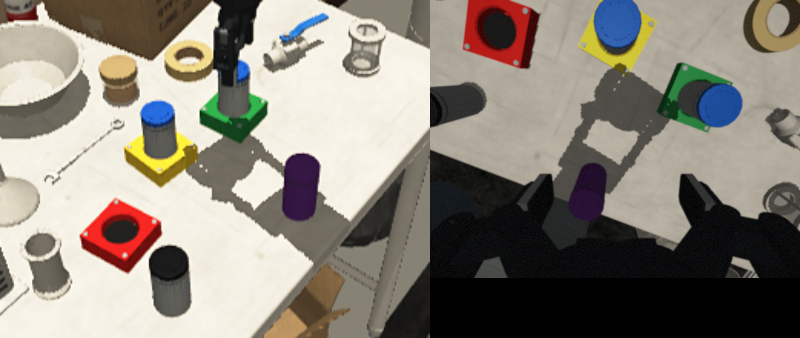

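```bash
python3 -m handwheel '[[0,0,0,0],[0,0,0,0],[0,0,0,0],[0,0,0,0],[0,0,0,0]]' && python3 -c "
from bench import arm
print(arm.job_done())"
```

```text
time: 41.38
position: [0.5197, -0.0379, 0.2064]
orientation: [-180.0, 0.0, 24.0]
ft_force: [-0.1, -0.6, 0.1]
opening: 0.0851
the job is handed in; nothing more can be done
None
```

Both blue-lidded canisters are seated and released in their nests, and I handed the job in at 41.4 s with the gripper clear and open.

| Canister | Felt weight | Class | Nest | Wrist force held at the stop | Canister middle, fully home |
|---|---|---|---|---|---|
| Right-hand | 1.04 N (1.37 N nominal) | light | green | about 15.2 N for 0.3 s or more | about 60.6 mm |
| Left-hand | 3.44 N (3.14 N nominal) | hollow | yellow | about 12.9 N | about 58.2 mm |

- **Seating:** each seat slid at roughly 8 N and then stopped dead. The wrist readings leave out the canister's own weight, so the seats bore about 16.5 N in each case. Both middles fall inside the 58–64 mm range; yellow is near its lower edge.
- **Contact with the nest rims:** both first insertions caught the chamfer, peaking at about 14 N on green and about 17 N on yellow by the wrist reading (about 20 N on the yellow rim with the canister's weight). The lid measurement had been biased by the lid's side band. I set the first canister back on the table and regrasped it. I backed the second one off and shifted it about 1.6 mm.
- **Less certain reading:** the light canister weighed about 0.3 N under nominal, more than the 8 % tolerance. The next class is 3.14 N, so the choice was not in doubt.
- **Final picture:** both canisters stand upright in their nests. The black and purple canisters, and the other objects in view, look undisturbed.

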